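# Back the filling carousel up for a missed measuring cylinder

## Robot

A 6-joint arm with a two-finger parallel gripper is mounted at the origin on the work surface. World frame = base frame: x ahead of the robot, y to its left, z up, the work surface at z = 0. Lengths are in mm, angles in rad, forces in N, time in s.
With the tool pointing down it reaches from about 425 to 925 mm from the base axis. Payload 12.5 kg.
Tool frame: the origin (TCP) lies on the centre line of the jaws, within the pads' length; the fingertips stand 17 mm ahead of it and the grasp point (between the pads) lies 2 mm behind it; y points along the fingers, z is the direction in which the jaws open and shut, and the axes are right-handed (so a half turn about y gives the same grasp; the last joint's range is limited). The gripper opens to 85 mm and grips with 20 to 120 N. Pads are 22 mm wide; open, the fingers measure 114 mm over their backs; the gripper's body (76 mm by 85 mm) begins 54 mm behind the grasp point. The pads swing forward as they close: fully open they stand 13 mm farther back than shut.
Start: joints at [1.204, 0.491, 1.559, -0, 1.092, -0.106], TCP at [161.139, 603.885, 248.327] pointing down, gripper open.
Joint ranges: [-3.1, 3.1], [-0.84, 2.19], [0.05, 2.79], [-1.13, 4.28], [0.06, 2.93], [-2.69, 2.69]. Speed limits (rad/s): [2.22, 2.22, 2.79, 3.14, 3.14, 3.14].

## Interface

Orientations are given as [roll, pitch, yaw] about the fixed x, y, z axes, in that order (R = Rz(yaw) Ry(pitch) Rx(roll)).
In Python, from bench import bot, imaging gives the robot as it stands.
- The arm moves only by the tool send_rows, never from a script. Its argument "targets" is a list of rows, each a list of 5 numbers: the shift along the tool's x, y, z in cm, then the turn about the tool's y in degrees, then the finger opening in cm, from 0 to 8.54. In form: [[tx, ty, tz, turn, grip], ...]. A call has 1 to 10 rows; each row shifts and turns the pose as measured when the row begins, along the tool's axes as they then stand; what a row does not reach is not made up. A row lasts 1/8 s, in which the tool goes at most 62.5 mm and 10.7 degrees, less where a joint would pass 70% of its speed; a pose out of reach is approached as far as the arm can. A call with a gripper value outside its range is refused whole. The fingers move at their own pace and stop on an object; "force" is the grip in N (left out, the last holds). Time passes only in rows, so rows that do not move let the fingers close. It gives the time, the measured TCP pose, the force and the opening at its end, in the units of the state.
- bot.state(): the state, without advancing time (a new reading comes with each control period).
- imaging.grab_frame(name): name is "side" or "top"; returns the picture (480x640x3 uint8, red, green, blue); there is no depth.
- imaging.get_calibration(name): a dict with "fx", "fy", "cx", "cy" (pixels), "R" (3x3) and "t" (3): a world point X has camera coordinates R X + t. Camera axes: x right, y down, z forward; pixel columns grow to the right and rows downward; lengths in mm; the calibration is good to about 2 mm. A picture is of the moment at which its call begins. get_calibration takes no time and is no camera call.
- bot.sign_off(): hands the job in, once; it reports no verdict.
The state is a dict: "time": time; "joint_positions": joint angles; "qd": joint speeds; "joint_efforts": joint torques, N m; "eef_pos": TCP position; "tool_rot": TCP orientation; "wrist_force": force on the tool from outside, world axes, zero at the start; "ft_torque": the same for the moment, N m; "grip_width": finger opening in mm.
Only numpy, scipy, OpenCV 4.12 (cv2) and the standard library are available. Lean on these libraries where they do the work, as an engineer would, in place of code of your own. Each camera call takes 0.05 s, during which the arm holds its last target. There are 200 camera calls.

## Task

The filling carousel has run past one place that was left empty. Stand the spare measuring cylinder from the bench gently in the empty place, lift the holding pawl off the teeth and throw it right over so that it stays up, turn the carousel back (clockwise from above, never round the forward way) until that cylinder's mouth is under the filling nozzle, and drop the pawl fully into the teeth again so that the carousel cannot run back. Topple no cylinder, leave every other cylinder in its place, and leave the tube rack and the bottle where they are.

Things in the scene. Friction and masses are not known exactly. Their poses are not given: they have to be found in the camera images.
- stand: White fixed base of the filling carousel, 230 mm disc. Origin on the bench under the vertical carousel axis, z up. Seen from above, from its x axis (anticlockwise positive): the dosing column (diameter 20, 180 mm out, top 300 mm) with its arm and nozzle stands at +55 deg, the pawl bracket (85 mm high) about -97 deg. The dosing arm lies 278 to 300 mm high, 72 to 197 mm out, 24 mm wide.
- nozzle_tip (a point): Lower end of the 8 mm steel filling nozzle, 85 mm from the carousel axis, 242 mm above the bench: 17 mm over a cylinder standing below it. A cylinder cannot be gripped or set down there because the dosing arm is overhead, and a gripper at the hub knob must not swing its long side into the nozzle or arm.
- pawl (a joint): Steel holding pawl, falls by its own weight (0.14 kg). 0 = seated in the teeth; grows as the tip is lifted; about 0.12 when its tip sits on a tooth's crest; past 1.9 it is over the top and falls back on its stop at 2.3 rad, where it stays. It lets the carousel turn forward (anticlockwise from above, clicking over the teeth) and blocks it backward.
- pawl_pivot (a point): Middle of the pawl's level hinge pin, 78 mm above the bench, 127 mm from the carousel axis. Its axes turn with the pawl: x along the pin, away from the carousel (level); with the pawl seated, y points level along the pawl to its tip (74 mm ahead, 25 mm lower), which faces the anticlockwise way. Lifting turns the pawl from y towards up.
- pawl_grip (a point): Where to pinch the pawl's round steel handle: a level 14 mm pin, 56 mm long, parallel to the hinge pin, sticking out beyond the carousel's rim. The point is on the handle's axis, 23 mm from its outer end: 37 mm outward along the pin from pawl_pivot and, seated, 67 mm along y and 9 mm below it (69 mm above the bench). It circles the hinge pin. Axes as for pawl_pivot.
- carousel (a joint): Turn of the carousel: 0 at the start, positive forward (anticlockwise from above), negative backward. Stiff bearing: 0.10 N m of friction, stays where it is left. The ring of 20 saw teeth (18 deg each, 10 mm high) on its rim has a tooth face exactly against the pawl's tip each time a place stands under the nozzle, so the pawl drops in only there or up to 18 deg further forward.
- turntable: Black round plate of the carousel, 274 mm across, top face 45 mm above the bench, steel ratchet teeth up to 55 mm on its outer 17 mm. Five places on an 85 mm radius, 72 deg apart: place0 empty, places 1, 2, 4 with cylinders, place 3 a fixed white purge cup 52 mm across, 55 mm high. Origin on the axis at bench height, x towards place0; turns with the carousel.
- knob (a point): Middle of the black ribbed hub knob by which the carousel is turned by hand, on the carousel axis, 228 mm above the bench. The knob is round, 44 mm across, from 205 to 247 mm high, on a 26 mm column. The cylinders standing round it reach 225 mm and leave 47 mm free beside it. The turn back is 125 to 195 deg, so the knob is let go and gripped afresh part-way.
- place0 (a point): Centre of the floor of the empty place, 45 mm above the bench: a round recess 62 mm across inside a rim 4 mm high (69 mm outside). Its x axis points away from the carousel axis.
- place1 (a point): Centre of the floor of the next place anticlockwise, holding cylinder1 (floor 45 mm above the bench).
- place2 (a point): Centre of the floor of the second place anticlockwise, holding cylinder2 (floor 45 mm above the bench).
- place4 (a point): Centre of the floor of the next place clockwise, holding cylinder4 (floor 45 mm above the bench).
- cylinder: The spare clear measuring cylinder, upright on the bench away from the carousel: 180 mm tall, body 32 mm across, blue round foot 56 mm across and 8 mm thick, blue guard ring 40 mm across at 108 to 120 mm height. Above the ring it is plain. 0.12 to 0.22 kg, easily tipped. Origin under the centre of its foot, z along it to the mouth.
- cylinder_mouth (a point): Centre of the spare cylinder's mouth, 180 mm above its foot.
- cylinder1: Same kind of cylinder, standing loose in place1 (origin under its foot).
- cylinder2: Same kind of cylinder, standing loose in place2 (origin under its foot).
- cylinder4: Same kind of cylinder, standing loose in place4 (origin under its foot).
- rack: Steel wire rack of capped test tubes, 126 x 62 mm, 108 mm high, loose on the bench; stands on the other side from the spare cylinder. Leave it. Origin under its centre, x along it.
- bottle: White bottle, 60 mm across, 125 mm high, loose, close beside the spare cylinder (axes 75 to 90 mm apart). Leave it. Origin under its centre.

How it is judged (in metres and radians):
On the way, in this order (a step that is already met when the one before it is completed fails the run):
1. the pawl is lifted off the teeth and thrown over (value of joint pawl above 1.5 rad), for 0.2 s.
2. with the pawl off, the carousel is turned back until the spare cylinder, standing in the empty place, comes under the nozzle (value of joint pawl above 1.5 rad and horizontal distance between cylinder_mouth and nozzle_tip below 0.02 m and horizontal distance between cylinder and place0 below 0.008 m), for 0.2 s.
At the end, for the whole second after the job is handed in: The spare cylinder stands upright and still in the once empty place (centred within 6 mm), its mouth within 10 mm of the nozzle seen from above; the pawl is down in the teeth (joint below 0.06 rad), the carousel still, the other cylinders in their places (8 mm) (horizontal distance between cylinder_mouth and nozzle_tip below 0.01 m and horizontal distance between cylinder and place0 below 0.006 m and height (world z) of cylinder below 0.048 m and angle between cylinder's own z axis and vertical below 0.06 rad and value of joint pawl below 0.06 rad and velocity of joint carousel between -0.05 and 0.05 rad/s and linear speed of cylinder below 0.02 m/s and horizontal distance between cylinder1 and place1 below 0.008 m and horizontal distance between cylinder2 and place2 below 0.008 m and horizontal distance between cylinder4 and place4 below 0.008 m); the robot touches nothing.
It fails at once if a measuring cylinder is tipped over (angle between any of cylinder, cylinder1, cylinder2, cylinder4's own z axis and vertical above 0.5 rad).
It fails at once if the carousel is run on the forward way (anticlockwise) by more than 0.5 rad from where it stood (value of joint carousel above 0.5 rad).
It fails at once if the spare cylinder is dropped (falls out of the fingers) (contact force between the fingers and cylinder below 0.3 N and linear speed of cylinder above 0.5 m/s).
It fails at once if the tube rack or the bottle is displaced by more than 30 mm (distance of any of rack, bottle from where it was at the start of the episode above 0.03 m).
It also fails if it takes over 72 s, if anything falls off the work surface, if the arm or the gripper's body presses on something with over 40 N, if the wrist force passes 120 N, or if a joint passes its speed limit or range.

## Working session

There is one attempt and no reset: what is moved stays moved. The work goes in short steps, Python scripts to look and compute and a tool call to move; the robot and the scene stay as the last step left them, time stands still between calls to the robot, and variables do not carry over. Pictures are saved under pics/ and viewed, about 8 in all and at most 12, crops included, and the job is handed in when it is done.

Besides the shell and the picture viewer there is one more tool, called after "Call:" as a command line: name --pt "numbers of a row" for each row, then --argument value for the rest. send_rows: Moves the arm, as the interface text tells. Its arguments: {"type":"object","properties":{"targets":{"type":"array","items":{"type":"array","items":{"type":"number"}}},"force":{"type":"number"}},"required":["targets"]}

```bash
ls; mkdir -p pics
python3 - <<'E'
from bench import bot, imaging
import cv2, numpy as np
print(bot.state())
for n in("side","top"):
    im=imaging.grab_frame(n); cv2.imwrite(f"pics/{n}0.png",im[:,:,::-1]); c=imaging.get_calibration(n)
    print(n,c, 'cam pos',-np.array(c["R"]).T@np.array(c["t"]))
E
```

```text
pics
{'time': 0.0, 'joint_positions': array([ 1.20442402e+00,  4.91554067e-01,  1.55947566e+00, -2.92272815e-05,
        1.09171681e+00, -1.05616791e-01]), 'qd': array([-0.00076143,  0.00092244, -0.00114732, -0.00076008, -0.00130704,
        0.00268652]), 'joint_efforts': array([ 1.18773478e-03, -6.18448377e+01, -2.61582202e+01, -5.09091205e-05,
        4.05314873e-03, -1.62347584e-05]), 'eef_pos': array([161.04521385, 603.66366436, 247.72212115]), 'tool_rot': array([-1.57194651e+00,  9.58660668e-05, -2.60742082e-01]), 'wrist_force': array([ 0.02220668,  0.08553618, -0.47324258]), 'ft_torque': array([-0.00977736,  0.00762622, -0.00186809]), 'grip_width': 85.1923477627778}
side {'fx': 554.6207184818355, 'fy': 554.6207184818355, 'cx': 324.4573210588394, 'cy': 233.00435479121265, 'R': array([[ 0.99369642, -0.11206941,  0.00280461],
       [-0.07386337, -0.67334103, -0.7356331 ],
       [ 0.08433042,  0.73078882, -0.6773744 ]]), 't': array([-536.61554957,  194.18886303, 1164.97846595])} cam pos [ 449.33326998 -780.73609418  933.4833434 ]
top {'fx': 568.4036423576179, 'fy': 568.4036423576179, 'cx': 321.0420286906908, 'cy': 224.48843270508848, 'R': array([[ 0.02342437, -0.99960904, -0.01526643],
       [-0.99621246, -0.02206025, -0.08410755],
       [ 0.08373789,  0.01717877, -0.99633973]]), 't': array([  40.36907236,  533.8001957 , 1464.81918898])} cam pos [ 408.17192392   26.96526003 1504.97047234]
```

View pics/top0.png

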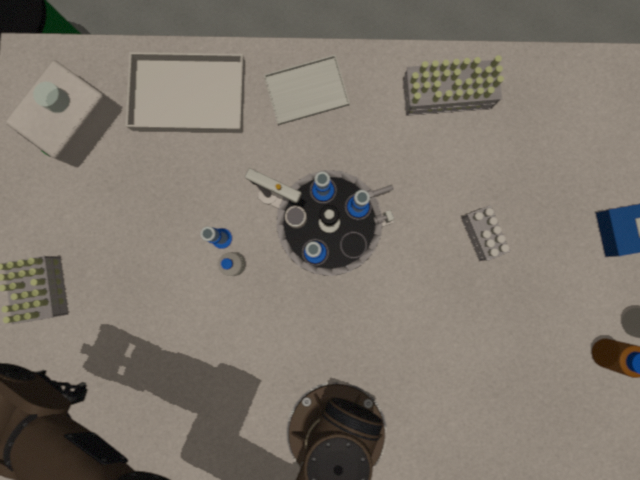

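View pics/side0.png

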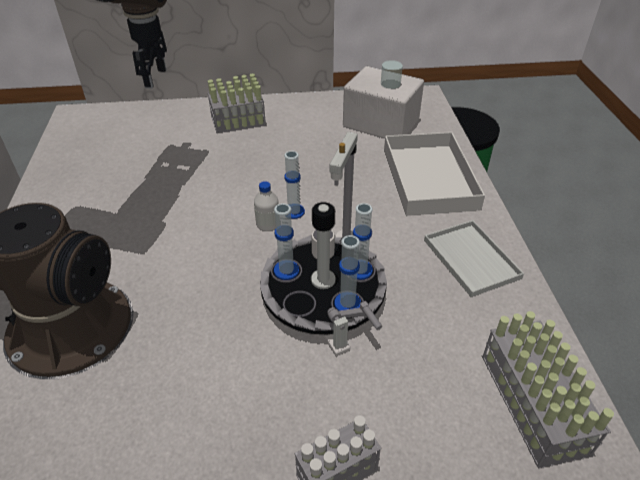

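Run:
```python
import cv2
t=cv2.imread("pics/top0.png")[160:280,196:402]; s=cv2.imread("pics/side0.png")[130:360,250:400]
cv2.imwrite("pics/tc.png",cv2.resize(t[:, :200],(800,480),interpolation=cv2.INTER_CUBIC))
cv2.imwrite("pics/sc.png",cv2.resize(s,None,fx=2.6,fy=2.6,interpolation=cv2.INTER_CUBIC)[:600])
```

```text
(no output)
```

View pics/tc.png

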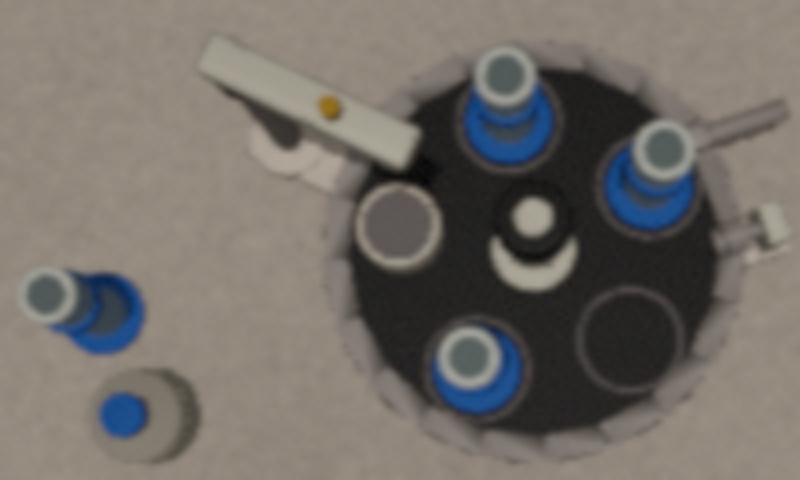

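View pics/sc.png

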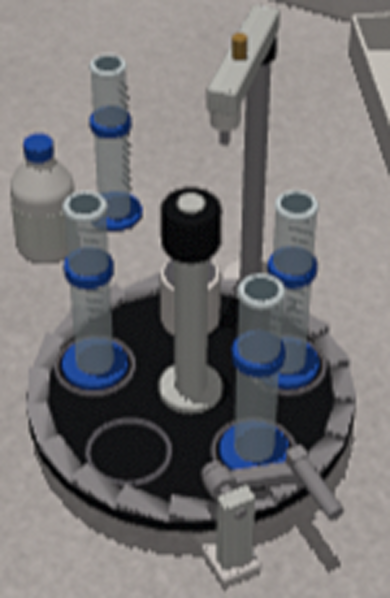

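The top crop shows the spare's mouth at (48,297) and foot at (104,313). The knob top is at (533,217), the empty place ring at (630,339), and the pawl handle runs from (700,140) to (782,108). In the side crop, the nozzle tip is at (224,142), the empty place at (129,452), and the handle runs from (297,455) to (332,510). I'll fit these jointly.

```bash
cat > fit.py <<'E'
import numpy as np, cv2
from scipy.optimize import least_squares
from bench import bot, imaging
C={n:imaging.get_calibration(n) for n in("side","top")}
def proj(n,X):
    c=C[n]; p=c["R"]@np.array(X,float)+c["t"]; return np.array([c["fx"]*p[0]/p[2]+c["cx"],c["fy"]*p[1]/p[2]+c["cy"]])
def tri(obs,z=None):
    """obs {cam:(u,v)}; solves the point, optionally with known z"""
    f=lambda q: np.concatenate([proj(n,[q[0],q[1],z if z is not None else q[2]])-uv for n,uv in obs.items()])
    r=least_squares(f,[550,0,100] if z is None else [550,0]); return r.x, np.abs(r.fun).max()
tc=lambda x,y:((x+.5)/4-.5+196,(y+.5)/4-.5+160)
sc=lambda x,y:((x+.5)/2.6-.5+250,(y+.5)/2.6-.5+130)
pol=lambda a,r,s=0:np.array([r*np.cos(a)-s*np.sin(a),r*np.sin(a)+s*np.cos(a)])
E
python3 - <<'E'
from fit import *
P=dict(mouth=(tc(48,297),sc(108,65),180),foot=(tc(104,313),sc(121,210),8),cap=(tc(124,414),sc(38,138),125),knob=(tc(533,217),sc(190,203),247),
 p0=(tc(630,339),sc(129,452),48),m1=(tc(665,150),sc(262,288),225),m2=(tc(505,76),sc(296,205),225),m4=(tc(470,357),sc(85,205),225),hout=(tc(784,108),sc(333,508),None))
for k,(t,s,z) in P.items():
    print(k,"tri",tri({"top":t,"side":s})[0].round(1),"top@z",tri({"top":t},z)[0].round(1) if z else "","side@z",tri({"side":s},z)[0].round(1) if z else "")
def res(q):
    X,Y,ys,a=q; O=np.array([X,Y]); d=np.deg2rad; r=[]
    def add(key,xy,z):
        r.extend(proj("top",[*xy,z])-P[key][0]); r.extend(proj("side",[*xy,z])-P[key][1])
    add("knob",O,247); add("p0",O+pol(a,85),48)
    for k,i in(("m1",1),("m2",2),("m4",4)): add(k,O+pol(a+d(72*i),85),225)
    add("hout",O+pol(ys-d(97),187,67),69)
    r.extend(proj("side",[*(O+pol(ys+d(55),85)),242])-sc(224,142))
    return np.array(r)
s=least_squares(res,[530,0,.2,-2.3],loss="soft_l1",x_scale=[10,10,.1,.1]); X,Y,ys,a=s.x
print(X,Y,np.rad2deg([ys,a]),"turn back",(np.rad2deg(a-ys)-55)%360); print(res(s.x).round(1))
O=np.array([X,Y]); print("p0",O+pol(a,85),"grip",O+pol(ys-np.deg2rad(97),164,67),"pivot dir",np.rad2deg(ys)-97,"nozzle",O+pol(ys+np.deg2rad(55),85))
E
```

```text
mouth tri [493.7 315.5 178. ] top@z [491.6 315.1] side@z [495.6 312.8]
foot tri [497.6 315.9   3.4] top@z [492.6 314.9] side@z [501.9 310.9]
cap tri [426.1 277.1 129.4] top@z [424.9 277.9] side@z [427.2 283. ]
knob tri [538.9  31.8 246.6] top@z [538.   31.8] side@z [539.6  31.4]
p0 tri [482.9 -31.4  44.9] top@z [481.3 -31.3] side@z [483.6 -34. ]
m1 tri [582.  -42.2 225. ] top@z [580.  -42.1] side@z [583.3 -42. ]
m2 tri [622.3  49.6 222.1] top@z [620.5  49.6] side@z [622.5  46.3]
m4 tri [461.7  65.7 223.3] top@z [460.2  65.6] side@z [462.7  63.8]
hout tri [ 629.6 -125.3   72.2] top@z  side@z 
539.2954033030428 31.530202163809157 [  14.09185044 -131.7266076 ] turn back 159.18154195737796
[ 0.1 -0.6 -0.2 -0.   0.2 -0.5 -0.5 -0.7 -0.1 -0.9 -0.6  0.   0.  -0.8
 -0.4 -1.1 -0.1 -0.6 -0.7 -0.6  7.9  0.4  1.3  9.6 -2.7 -0.7]
p0 [482.72135708 -31.90777774] grip [ 626.03031443 -122.94327515] pivot dir -82.908149555521 nozzle [569.62942757 110.93326868]
```

The handle misfit suggests the hinge pin isn't radial, since the tip has to reach the 128 mm tooth ring. I'll zoom in on the pawl in both views.

Run:
```python
import cv2, numpy as np
t=cv2.imread("pics/top0.png")[175:235,360:400]; s=cv2.imread("pics/side0.png")[295:355,320:400]
r=lambda i,w:cv2.resize(i,(w,600),interpolation=cv2.INTER_CUBIC)
cv2.imwrite("pics/pz.png",np.hstack([r(t,400),r(s,800)])[:, :1200][:, :800+0] if 0 else cv2.hconcat([r(t,400)[:, :], r(s,800)[:, :400]]))
```

```text
(no output)
```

View pics/pz.png

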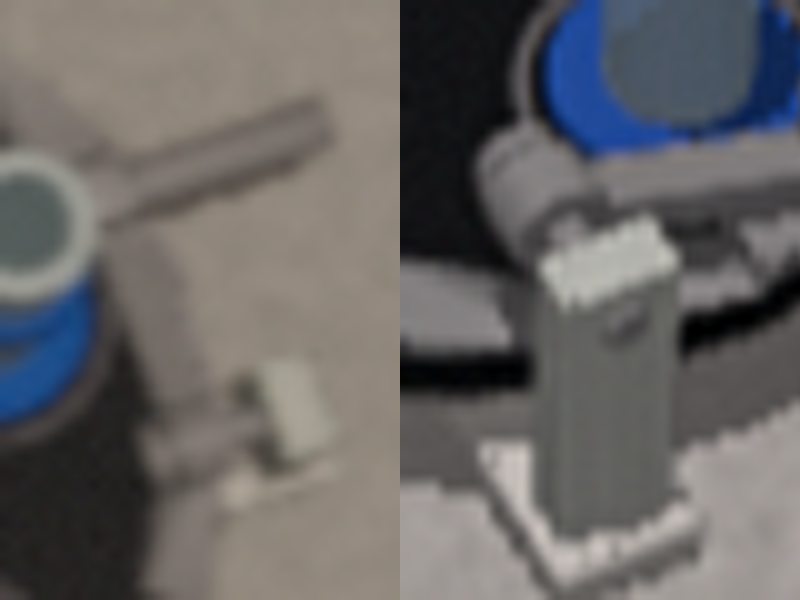

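Run:
```python
from fit import *
O=np.array([539.0,31.6]); tz=lambda x,y:((x+.5)/10-.5+360,(y+.5)/10-.5+175); sz=lambda x,y:((x+.5-400)/10-.5+320,(y+.5)/10-.5+295)
ho=tri({"top":tz(320,120),"side":sc(333,508)})[0]; print("hout",ho, "top@69",tri({"top":tz(322,122)},69)[0],"side@69",tri({"side":sc(333,508)},69)[0])
h1=tri({"top":tz(150,185)},69)[0]; h2=tri({"top":tz(315,125)},69)[0]; print("handle dir",np.rad2deg(np.arctan2(*(h2-h1)[::-1])))
b1=tri({"top":tz(170,455)},80)[0]; bt=tri({"top":tz(298,410)},85)[0]; bs=tri({"side":sz(608,262)},85)[0]
print("boss",b1,"bracket",bt,bs,np.rad2deg(np.arctan2(*(bt-b1)[::-1])))
hm=tri({"top":tz(322,122)},69)[0]/2+tri({"side":sc(333,508)},69)[0]/2
bb=(bt+bs)/2
def f(q):
    b,g=q; pv=O+pol(b,127); return np.r_[(pv+pol(g,60,67)-hm), (np.array([-np.sin(g),np.cos(g)])@(bb-pv)), np.rad2deg(g)+70]
s=least_squares(f,[-1.45,-1.2]); b,g=s.x; pv=O+pol(b,127); print(np.rad2deg(s.x),s.fun,"pivot",pv,"grip",pv+pol(g,37,67),"tip r",np.linalg.norm(pv+pol(g,0,74)-O))
```

```text
hout [ 629.70092903 -125.14595775   72.00508461] top@69 [ 629.20325573 -125.94776765] side@69 [ 630.60210011 -122.83928764]
handle dir -68.65993116799316
boss [542.21931056 -87.73657219] bracket [ 553.77808347 -119.18731024] [ 557.43489525 -116.80136175] -69.82061410418507
[-86.89862962 -68.02513656] [ 0.5526751  -1.3899661   0.50374884  1.97486344] pivot [545.87104234 -95.21399283] grip [ 621.84875792 -104.45448719] tip r 124.59885911120482
```

Create go.py:
```python
import sys, numpy as np
from bench import bot
s=bot.state(); x,y,z,yw=map(float,sys.argv[1:5]); p=s["eef_pos"]; w=s["tool_rot"][2]; d=np.array([x,y,z])-p
print("t",round(s["time"],2),"pos",p.round(1),"yaw",round(np.rad2deg(w),1),"j6",round(s["joint_positions"][5],2),"F",s["wrist_force"].round(1),"g",round(s["grip_width"],1))
print("cm: x %.2f y %.2f z %.2f turn %.1f"%((d[0]*np.cos(w)+d[1]*np.sin(w))/10,-d[2]/10,(-d[0]*np.sin(w)+d[1]*np.cos(w))/10,(np.rad2deg(w)-yw+180)%360-180))
```

```text
(no output)
```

Call:
send_rows --pt "4.95 0 -2.42 0 6" --pt "4.95 0 -2.42 0 6" --pt "4.95 0 -2.42 0 6" --pt "4.95 0 -2.42 0 6" --pt "4.95 0 -2.42 0 6" --pt "4.95 0 -2.42 0 6" --pt "4.95 0 -2.42 0 6" --pt "4.95 0 -2.42 0 6" --pt "0 0 0 0 6" --force 25

```text
time: 1.23
eef_pos: [503.2, 305.5, 245.0]
tool_rot: [-1.575, 0.002, -0.258]
wrist_force: [0.0, 0.4, 0.3]
grip_width: 59.9
```

```bash
python3 go.py 494 314 230 -15; python3 -c "
from bench import imaging as I;import cv2,numpy as np
a=I.grab_frame('top')[190:290,170:270];b=I.grab_frame('side')[90:240,240:340]
cv2.imwrite('pics/g1.png',np.hstack([cv2.resize(a,(400,400),interpolation=2),cv2.resize(b,(400,600),interpolation=2)[:400]])[:,:,::-1])"
```

```text
t 1.23 pos [503.2 305.5 245. ] yaw -14.8 j6 -0.88 F [0.  0.4 0.3] g 59.9
cm: x -1.11 y 1.50 z 0.59 turn 0.2
```

View pics/g1.png

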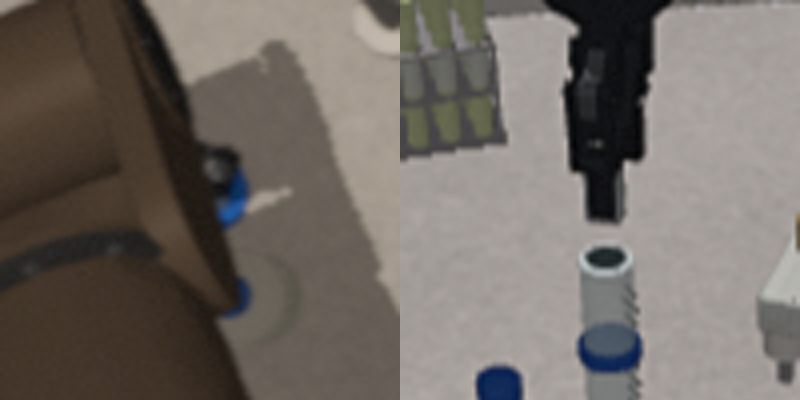

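The side view shows the fingertips (u≈291, bottom v≈145) directly above the spare's mouth (u≈291.5, v≈154.5). I'll check this against the projection.

```bash
python3 -c "
from fit import *
print('tip',proj('side',[503.2,305.5,228]),proj('side',[503.2,305.5,245]))
for q in ([494,314,180],[492,315,180],[496,313,180]): print(q,proj('side',q),proj('top',q))
print(tc(48,297))"
```

```text
tip [293.95634821 138.95766349] [293.69954174 132.61714326]
[494, 314, 180] [290.52010936 154.44681555] [208.11359749 232.85294873]
[492, 315, 180] [289.64896518 154.25867404] [207.65433126 233.69464934]
[496, 313, 180] [291.39199911 154.63511808] [208.57276011 232.011438  ]
(207.625, 233.875)
```

Call:
send_rows --pt "-1.11 1.5 0.59 0 6" --pt "0 3 0 0 6" --pt "0 3 0 0 6" --pt "0 2 0 0 6" --pt "0 0 0 0 6"

```text
time: 1.95
eef_pos: [482.8, 322.2, 144.4]
tool_rot: [-1.576, 0.006, -0.247]
wrist_force: [-0.4, 1.0, 0.3]
grip_width: 59.7
```

```bash
python3 go.py 494 314 150 -15
```

```text
t 1.95 pos [482.8 322.2 144.4] yaw -14.1 j6 -0.85 F [-0.4  1.   0.3] g 59.7
cm: x 1.29 y -0.56 z -0.52 turn 0.9
```

Call:
send_rows --pt "1.0 -0.5 -0.4 0 6" --pt "0 0 0 0 6"

```text
time: 2.2
eef_pos: [491.3, 317.0, 150.8]
tool_rot: [-1.575, 0.005, -0.245]
wrist_force: [0.9, -0.2, 0.3]
grip_width: 60.3
```

```bash
python3 go.py 494 314 150 -15
```

```text
t 2.2 pos [491.3 317.  150.8] yaw -14.0 j6 -0.87 F [ 0.9 -0.2  0.3] g 60.3
cm: x 0.33 y 0.08 z -0.22 turn 1.0
```

Call:
send_rows --pt "0.33 0 -0.22 0 5" --pt "0 0 0 0 4.2" --pt "0 0 0 0 3.6" --pt "0 0 0 0 3.0" --pt "0 0 0 0 2.6" --pt "0 0 0 0 2.6" --pt "0 0 0 0 2.6" --force 30

```text
time: 3.08
eef_pos: [494.6, 313.8, 152.2]
tool_rot: [-1.574, 0.003, -0.245]
wrist_force: [0.4, 0.3, 0.5]
grip_width: 31.8
```

```bash
python3 go.py 494 314 200 -15
```

```text
t 3.08 pos [494.6 313.8 152.2] yaw -14.1 j6 -0.87 F [0.4 0.3 0.5] g 31.8
cm: x -0.07 y -4.78 z -0.00 turn 0.9
```

Call:
send_rows --pt "0 -2 0 0 2.6" --pt "0 -4 0 0 2.6" --pt "0 -4 0 0 2.6" --pt "0 -4 0 0 2.6" --pt "0 -4 0 0 2.6" --pt "0 -4 0 0 2.6" --pt "0 -2.5 0 0 2.6" --pt "0 0 0 0 2.6"

```text
time: 4.08
eef_pos: [494.5, 313.9, 402.3]
tool_rot: [-1.579, 0.008, -0.245]
wrist_force: [0.8, -0.5, -1.2]
grip_width: 31.4
```

```bash
python3 go.py 483 -32 400 -15
```

```text
t 4.08 pos [494.5 313.9 402.3] yaw -14.0 j6 -0.87 F [ 0.8 -0.5 -1.2] g 31.4
cm: x 7.28 y 0.23 z -33.84 turn 1.0
```

Call:
send_rows --pt "0.4 0 -2 0 2.6" --pt "0.9 0 -4 0 2.6" --pt "0.9 0 -4 0 2.6" --pt "0.9 0 -4 0 2.6" --pt "0.9 0 -4 0 2.6" --pt "0.9 0 -4 0 2.6" --pt "0.8 0 -4 0 2.6" --pt "0.8 0 -3.5 0 2.6" --pt "0.4 0 -2 0 2.6" --pt "0 0 0 0 2.6"

```text
time: 5.32
eef_pos: [477.5, -25.9, 390.1]
tool_rot: [-1.588, 0.029, -0.247]
wrist_force: [1.0, -0.1, -0.8]
grip_width: 31.5
```

```bash
python3 go.py 483 -32 400 -15
```

```text
t 5.33 pos [477.5 -25.9 390.1] yaw -14.2 j6 -1.5 F [ 1.  -0.1 -0.8] g 31.5
cm: x 0.68 y -0.99 z -0.45 turn 0.8
```

Call:
send_rows --pt "0.68 0 -0.45 0.8 2.6" --pt "0 0 0 0 2.6" --pt "0 3 0 0 2.6" --pt "0 4 0 0 2.6" --pt "0 4 0 0 2.6" --pt "0 2.5 0 0 2.6" --pt "0 0 0 0 2.6" --pt "0 0 0 0 2.6"

```text
time: 6.32
eef_pos: [478.9, -30.0, 250.9]
tool_rot: [-1.588, 0.028, -0.257]
wrist_force: [0.2, 0.1, -0.6]
grip_width: 31.3
```

```bash
python3 go.py 483 -32 212 -15; python3 -c "
from bench import imaging as I, bot;import cv2,numpy as np
a=I.grab_frame('top')[160:280,330:410];b=I.grab_frame('side')[200:350,250:390]
print(bot.state()['tool_rot'])
cv2.imwrite('pics/p1.png',np.hstack([cv2.resize(a,(360,540),interpolation=2),cv2.resize(b,(420,450),interpolation=2,dst=None) if 0 else cv2.copyMakeBorder(cv2.resize(b,(420,450),interpolation=2),0,90,0,0,0)])[:,:,::-1])"
```

```text
t 6.33 pos [478.9 -30.  250.9] yaw -14.7 j6 -1.5 F [ 0.2  0.1 -0.6] g 31.3
cm: x 0.45 y 3.89 z -0.09 turn 0.3
[-1.58768503  0.02778504 -0.25738035]
```

View pics/p1.png

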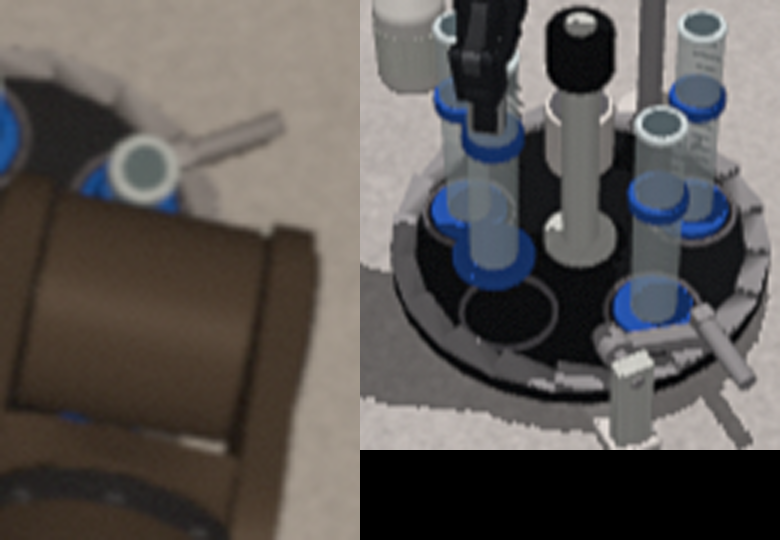

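```bash
python3 -c "
from fit import *
print(proj('side',[474.1,-31.4,103]),'seen',250+135/3,200+258/3); print(proj('side',[482.5,-32,48]),'seen',299.3,303.7)
print(tri({'side':(295,286)},103))"; python3 go.py 487.5 -30.6 225 -15
```

```text
[293.69246421 285.13475268] seen 295.0 286.0
[298.68099349 302.84578415] seen 299.3 303.7
(array([476.53588375, -34.00334568]), np.float64(4.678781806433108e-10))
t 6.42 pos [478.9 -30.1 251.1] yaw -14.7 j6 -1.5 F [ 0.4 -0.  -1.2] g 31.7
cm: x 0.85 y 2.61 z 0.17 turn 0.3
```

Call:
send_rows --pt "0.87 0 0.25 0 2.6" --pt "0 0 0 0 2.6" --pt "0 2.0 0 0 2.6" --pt "0 1.5 0 0 2.6" --pt "0 0 0 0 2.6" --pt "0 0 0 0 2.6"

```text
time: 7.18
eef_pos: [489.1, -30.4, 217.9]
tool_rot: [-1.587, 0.022, -0.257]
wrist_force: [0.2, 1.2, -0.5]
grip_width: 31.3
```

```bash
python3 go.py 486 -30.6 205 -15; python3 -c "
from bench import bot;print(bot.state()['tool_rot'])"
```

```text
t 7.17 pos [489.1 -30.4 217.9] yaw -14.7 j6 -1.49 F [ 0.2  1.2 -0.5] g 31.3
cm: x -0.30 y 1.29 z -0.10 turn 0.3
[-1.58731378  0.02240839 -0.25726715]
```

Call:
send_rows --pt "-0.2 0.4 -0.05 0 2.6" --pt "0 0.6 0 0 2.6" --pt "0 0.2 0 0 2.6" --pt "0 0 0 0 2.6"

```text
time: 7.68
eef_pos: [486.9, -30.6, 206.2]
tool_rot: [-1.587, 0.021, -0.257]
wrist_force: [0.2, -0.2, -1.0]
grip_width: 31.3
```

```bash
python3 go.py 486.5 -30.6 198 -15; python3 -c "
from bench import bot, imaging as I;import cv2
print(bot.state()['tool_rot']); b=I.grab_frame('side')[220:320,260:350]; cv2.imwrite('pics/p2.png',cv2.resize(b,(540,600),interpolation=2)[:,:,::-1])"
```

```text
t 7.67 pos [486.9 -30.6 206.2] yaw -14.7 j6 -1.49 F [ 0.2 -0.2 -1. ] g 31.3
cm: x -0.04 y 0.82 z -0.01 turn 0.3
[-1.5871908   0.02069393 -0.25725598]
```

View pics/p2.png

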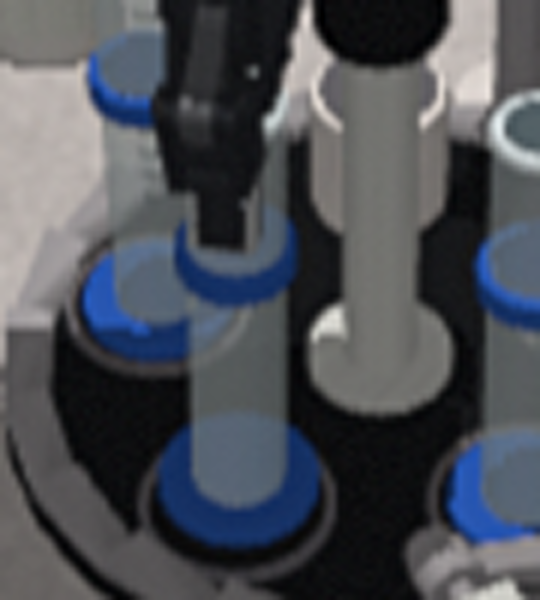

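The foot is centred over the ring (240 against 237.5 horizontally, 470 against 472 vertically in the zoom). Lowering it gently.

Call:
send_rows --pt "0 0.5 0 0 2.6" --pt "0 0.15 0 0 2.6" --pt "0 0.1 0 0 2.6" --pt "0 0 0 0 2.6"

```text
time: 8.22
eef_pos: [486.8, -30.7, 198.4]
tool_rot: [-1.587, 0.02, -0.257]
wrist_force: [-0.1, 0.1, -2.3]
grip_width: 31.2
```

Call:
send_rows --pt "0 0.12 0 0 2.6" --pt "0 0 0 0 2.6"

```text
time: 8.48
eef_pos: [487.0, -30.7, 197.6]
tool_rot: [-1.587, 0.02, -0.257]
wrist_force: [-0.7, 0.2, 0.1]
grip_width: 31.3
```

Call:
send_rows --pt "0 0.1 0 0 2.6" --pt "0 0 0 0 2.6"

```text
time: 8.72
eef_pos: [487.3, -30.9, 197.7]
tool_rot: [-1.587, 0.018, -0.257]
wrist_force: [-0.6, 0.1, -1.6]
grip_width: 31.3
```

Call:
send_rows --pt "0 0 0 0 3.3" --pt "0 0 0 0 3.7" --pt "0 0 0 0 4.3" --pt "0 0 0 0 5" --pt "0 0 0 0 5"

```text
time: 9.35
eef_pos: [487.3, -30.8, 197.4]
tool_rot: [-1.587, 0.018, -0.257]
wrist_force: [-0.5, -0.2, 1.0]
grip_width: 49.9
```

```bash
python3 go.py 486.5 -30.6 198 -15; python3 -c "
from bench import bot, imaging as I;import cv2
b=I.grab_frame('side')[200:320,260:350]; cv2.imwrite('pics/p3.png',cv2.resize(b,(450,600),interpolation=2)[:,:,::-1])"
```

```text
t 9.35 pos [487.3 -30.8 197.4] yaw -14.7 j6 -1.49 F [-0.5 -0.2  1. ] g 49.9
cm: x -0.09 y -0.06 z 0.00 turn 0.3
```

View pics/p3.png

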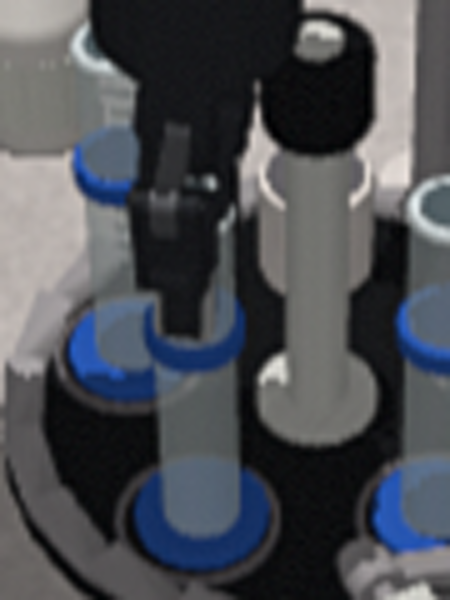

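The cylinder stands upright in the ring (foot centre 202, ring centre 198). Retreating straight up, then going to the handle.

Call:
send_rows --pt "0 -1.5 0 0 5" --pt "0 -3 0 0 5" --pt "0 -4 0 0 5" --pt "0 -4 0 0 5" --pt "0 0 0 9 5" --pt "0 0 0 9 5" --pt "0 0 0 9 5" --pt "0 0 0 9 5" --pt "0 0 0 9 5" --pt "0 0 0 0 5"

```text
time: 10.65
eef_pos: [489.7, -29.3, 326.6]
tool_rot: [-1.595, 0.001, -1.066]
wrist_force: [-0.5, -0.3, -0.1]
grip_width: 50.0
```

```bash
python3 go.py 624 -108 300 -69
```

```text
t 10.65 pos [489.7 -29.3 326.6] yaw -61.1 j6 -0.69 F [-0.5 -0.3 -0.1] g 50.0
cm: x 13.39 y 2.66 z 7.95 turn 7.9
```

Call:
send_rows --pt "3.3 0 1.9 3.5 4.5" --pt "3.3 0 1.9 3.5 4.5" --pt "3.3 0 1.9 0 4.5" --pt "2.2 0 1.3 0 4.5" --pt "0 0 0 0 4.5" --pt "0 0 0 0 4.5"

```text
time: 11.4
eef_pos: [606.7, -111.0, 324.5]
tool_rot: [-1.596, -0.001, -1.169]
wrist_force: [-0.2, -0.0, -0.0]
grip_width: 44.9
```

```bash
python3 go.py 624 -108 200 -69; python3 -c "
from bench import bot;print(bot.state()['tool_rot'])"
```

```text
t 11.4 pos [ 606.7 -111.   324.5] yaw -67.0 j6 -0.68 F [-0.2 -0.  -0. ] g 44.9
cm: x 0.40 y 12.45 z 1.71 turn 2.0
[-1.59568245e+00 -1.00630499e-03 -1.16852030e+00]
```

Call:
send_rows --pt "0.4 0 1.9 2 4.5" --pt "0 3 0 0 4.5" --pt "0 4 0 0 4.5" --pt "0 4 0 0 4.5" --pt "0 4 0 0 4.5" --pt "0 3 0 0 4.5" --pt "0 0 0 0 4.5" --pt "0 0 0 0 4.5"

```text
time: 12.4
eef_pos: [619.1, -104.3, 144.7]
tool_rot: [-1.591, -0.005, -1.19]
wrist_force: [-0.1, 1.0, -0.1]
grip_width: 44.7
```

```bash
python3 go.py 624 -108 110 -69; python3 -c "
from bench import bot, imaging as I;import cv2
print(bot.state()['tool_rot']);b=I.grab_frame('side')[240:360,310:410]; cv2.imwrite('pics/h1.png',cv2.resize(b,(500,600),interpolation=2)[:,:,::-1])"
```

```text
t 12.4 pos [ 619.1 -104.3  144.7] yaw -68.2 j6 -0.63 F [-0.1  1.  -0.1] g 44.7
cm: x 0.53 y 3.47 z 0.32 turn 0.8
[-1.59104056 -0.00466346 -1.18995913]
```

View pics/h1.png

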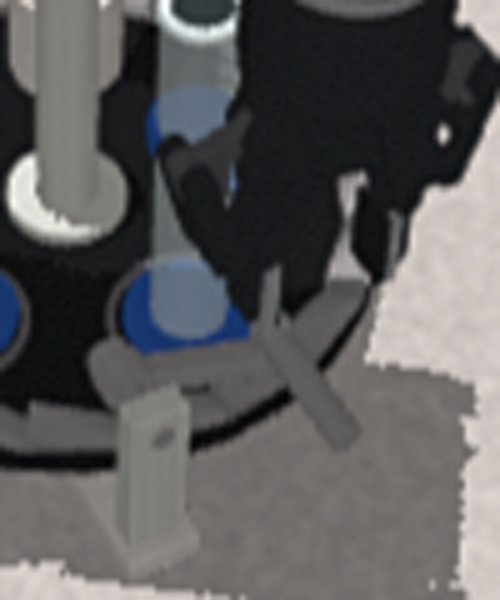

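```bash
python3 -c "
from fit import *
f=lambda q:(proj('side',q)-[310,240])*5
print('grip',f([622,-103.5,69]),'outer',f([630,-125,69]),'inner',f([610,-73,69]))
p=np.array([619.1,-104.3,144.7]); ty=np.array([-.019,-.008,-1]); zj=np.array([.93,.37,0])
for s in(-1,1): print('finger',f(p+17*ty+zj*s*28))
"
```

```text
grip [308.44743712 388.38056632] outer [338.33392595 429.92916983] inner [265.83375461 331.49718431]
finger [246.46204464 320.13465852]
finger [372.08035608 267.23237766]
```

Call:
send_rows --pt "0.4 1 0.5 0.8 4.5" --pt "0 3 0 0 4.5" --pt "0 2.5 0 0 4.5" --pt "0 0.5 0 0 4.5" --pt "0 0 0 0 4.5"

```text
time: 13.08
eef_pos: [627.4, -107.9, 76.6]
tool_rot: [-1.584, -0.01, -1.206]
wrist_force: [-0.0, -0.4, -0.8]
grip_width: 45.3
```

```bash
python3 go.py 624 -107.5 68 -69
```

```text
t 13.07 pos [ 627.4 -107.9   76.6] yaw -69.1 j6 -0.62 F [-0.  -0.4 -0.8] g 45.3
cm: x -0.16 y 0.86 z -0.31 turn -0.1
```

Call:
send_rows --pt "0 0.85 -0.25 0 3.5" --pt "0 0 0 0 2.4" --pt "0 0 0 0 1.9" --pt "0 0 0 0 1.4" --force 25

```text
time: 13.58
eef_pos: [624.5, -109.6, 69.6]
tool_rot: [-1.585, -0.011, -1.206]
wrist_force: [-7.5, -3.0, -0.6]
grip_width: 13.9
```

Call:
send_rows --pt "0 0 0 0 1.0" --pt "0 0 0 0 1.0" --pt "0 0 0 0 1.0"

```text
time: 13.95
eef_pos: [624.2, -109.7, 69.8]
tool_rot: [-1.585, -0.011, -1.206]
wrist_force: [-0.5, -1.2, -1.5]
grip_width: 13.1
```

```bash
python3 go.py 624 -107.5 68 -69
```

```text
t 13.95 pos [ 624.2 -109.7   69.8] yaw -69.1 j6 -0.62 F [-0.5 -1.2 -1.5] g 13.1
cm: x -0.22 y 0.18 z 0.06 turn -0.1
```

Call:
send_rows --pt "0 -0.94 0.06 0 1.0" --pt "0 -0.94 -0.07 0 1.0" --pt "0 -0.92 -0.2 0 1.0" --pt "0 -0.88 -0.33 0 1.0" --pt "0 -0.83 -0.45 0 1.0" --pt "0 0 0 0 1.0" --force 40

```text
time: 14.7
eef_pos: [615.2, -113.0, 118.8]
tool_rot: [-1.584, -0.012, -1.206]
wrist_force: [-0.6, -2.1, -1.9]
grip_width: 12.0
```

```bash
cat > arc.py <<'E'
import numpy as np
from bench import bot
s=bot.state(); p=s["eef_pos"]; e=np.array([.934,.358]); y=e@p[:2]-543.7+67; h=p[2]-69.8-9
print("t",s["time"],"along-pin",(p[:2]-[624.2,-109.7])@[.358,-.934],"r",np.hypot(y,h),"theta",np.rad2deg(np.arctan2(h,y)),"F",s["wrist_force"].round(1),"rot",s["tool_rot"].round(3))
for th in (32.4,72.4,112.4,118.4):
    t=np.deg2rad(th); print(th,"dz %.2f ty %.2f"%((67.6*np.cos(t)-y)/10,-(67.6*np.sin(t)-h)/10))
E
python3 arc.py
```

```text
t 14.7 along-pin -0.10814411528269119 r 69.98240412749195 theta 34.88731008454928 F [-0.6 -2.1 -1.9] rot [-1.584 -0.012 -1.206]
32.4 dz -0.03 ty 0.38
72.4 dz -3.70 ty -2.44
112.4 dz -8.32 ty -2.25
118.4 dz -8.96 ty -1.94
```

Call:
send_rows --pt "0 -0.68 -0.62 0 1.0" --pt "0 -0.58 -0.7 0 1.0" --pt "0 -0.49 -0.76 0 1.0" --pt "0 -0.39 -0.8 0 1.0" --pt "0 -0.3 -0.82 0 1.0" --pt "0 0 0 0 1.0"

```text
time: 15.45
eef_pos: [586.6, -123.8, 148.9]
tool_rot: [-1.564, -0.019, -1.207]
wrist_force: [0.3, -1.8, -7.7]
grip_width: 12.4
```

```bash
python3 arc.py
```

```text
t 15.45 along-pin -0.3358882719445333 r 75.06984577556135 theta 69.0307649754391 F [ 0.3 -1.8 -7.7] rot [-1.564 -0.019 -1.207]
32.4 dz 3.02 ty 3.39
72.4 dz -0.64 ty 0.57
112.4 dz -5.26 ty 0.76
118.4 dz -5.90 ty 1.06
```

Call:
send_rows --pt "0 0.3 -0.6 0 1.0" --pt "0 0.05 -0.9 0 1.0" --pt "0 0.0 -0.9 0 1.0" --pt "0 0.1 -0.9 0 1.0" --pt "0 0.15 -0.9 0 1.0" --pt "0 0 0 0 1.0"

```text
time: 16.2
eef_pos: [558.2, -135.7, 153.1]
tool_rot: [-1.533, -0.032, -1.209]
wrist_force: [2.0, 0.2, -2.7]
grip_width: 12.5
```

```bash
python3 arc.py
```

```text
t 16.2 along-pin 0.6543230337568566 r 74.39856238297725 theta 93.03451266055735 F [ 2.   0.2 -2.7] rot [-1.533 -0.032 -1.209]
32.4 dz 6.10 ty 3.81
72.4 dz 2.44 ty 0.99
112.4 dz -2.18 ty 1.18
118.4 dz -2.82 ty 1.48
```

Call:
send_rows --pt "0 0.35 -0.8 0 1.0" --pt "0 0.35 -0.8 0 1.0" --pt "0 0.4 -0.8 0 1.0" --pt "0 0.4 -0.8 0 1.0" --pt "0 0 0 0 1.0"

```text
time: 16.82
eef_pos: [530.0, -146.5, 141.6]
tool_rot: [-1.527, -0.035, -1.209]
wrist_force: [1.1, 2.1, 3.0]
grip_width: 12.2
```

```bash
python3 arc.py
```

```text
t 16.825 along-pin 0.6650881533838202 r 71.50259051953974 theta 118.53826678810702 F [1.1 2.1 3. ] rot [-1.527 -0.035 -1.209]
32.4 dz 9.12 ty 2.66
72.4 dz 5.46 ty -0.16
112.4 dz 0.84 ty 0.03
118.4 dz 0.20 ty 0.34
```

Call:
send_rows --pt "0 0.25 -0.3 0 1.0" --pt "0 0 0 0 2.0" --pt "0 0 0 0 3.5" --pt "0 0 0 0 4.5" --pt "0 -2 0 0 4.5" --pt "0 -4 0 0 4.5" --pt "0 -4 0 0 4.5" --pt "0 -4 0 0 4.5" --pt "0 -4 0 0 5.5" --pt "0 0 0 0 6"

```text
time: 18.08
eef_pos: [517.9, -144.5, 322.8]
tool_rot: [-1.532, -0.032, -1.207]
wrist_force: [0.3, -0.4, -1.1]
grip_width: 60.3
```

```bash
python3 go.py 539 31.6 320 -70; python3 -c "
from bench import bot, imaging as I;import cv2
print(bot.state()['tool_rot']);b=I.grab_frame('side')[200:360,250:410]; cv2.imwrite('pics/s2.png',cv2.resize(b,(600,600),interpolation=2)[:,:,::-1])"
```

```text
t 18.07 pos [ 517.9 -144.5  322.8] yaw -69.2 j6 -0.76 F [ 0.3 -0.4 -1.1] g 60.3
cm: x -15.71 y 0.28 z 8.24 turn 0.8
[-1.53193952 -0.03210694 -1.20732596]
```

View pics/s2.png

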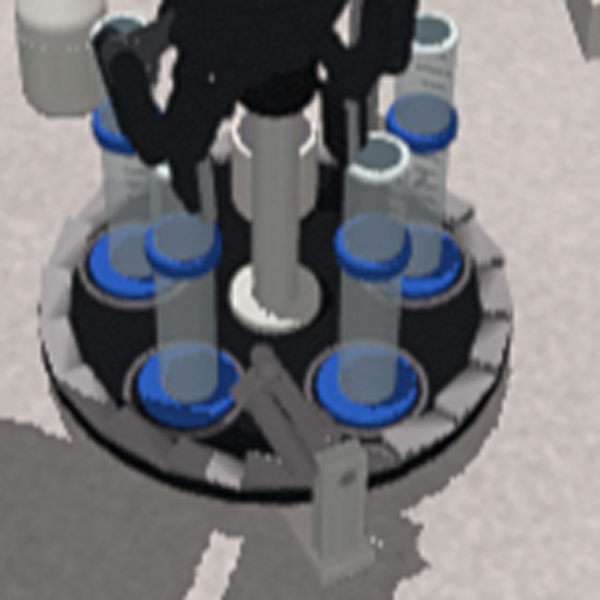

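The pawl is thrown over and resting back, and all four cylinders stand. Now to the hub knob.

Call:
send_rows --pt "-3 0 1.5 0 6.2" --pt "-4 0 2.1 0 6.2" --pt "-4 0 2.1 0 6.2" --pt "-4 0 2.1 0 6.2" --pt "0 0 0 0 6.2" --pt "0 0 0 0 6.2"

```text
time: 18.88
eef_pos: [535.9, 28.0, 311.4]
tool_rot: [-1.545, -0.025, -1.208]
wrist_force: [0.3, 0.0, -0.3]
grip_width: 62.0
```

```bash
python3 go.py 539 31.6 270 -70; python3 -c "
from bench import bot;print(bot.state()['tool_rot'])"
```

```text
t 18.88 pos [535.9  28.  311.4] yaw -69.2 j6 -0.42 F [ 0.3  0.  -0.3] g 62.0
cm: x -0.23 y 4.14 z 0.42 turn 0.8
[-1.54477561 -0.02469459 -1.20841937]
```

Call:
send_rows --pt "-0.43 0 0.22 0.8 6.2" --pt "0 2 0 0 6.2" --pt "0 3 0 0 6.2" --pt "0 1.0 0 0 6.2" --pt "0 0 0 0 6.2"

```text
time: 19.5
eef_pos: [538.7, 28.8, 249.7]
tool_rot: [-1.545, -0.024, -1.231]
wrist_force: [0.5, 0.5, 0.6]
grip_width: 62.0
```

```bash
python3 go.py 539 31.6 231 -70
```

```text
t 19.5 pos [538.7  28.8 249.7] yaw -70.5 j6 -0.4 F [0.5 0.5 0.6] g 62.0
cm: x -0.25 y 1.87 z 0.12 turn -0.5
```

Call:
send_rows --pt "-0.3 0.4 0.05 0 6.2" --pt "0 1.2 0 0 6.2" --pt "0 0.2 0 0 5.6" --pt "0 0 0 0 5" --pt "0 0 0 0 4.4" --pt "0 0 0 0 4.0" --pt "0 0 0 0 4.0" --force 40

```text
time: 20.38
eef_pos: [539.0, 31.5, 232.8]
tool_rot: [-1.543, -0.026, -1.231]
wrist_force: [2.2, 1.5, 0.0]
grip_width: 43.5
```

```bash
python3 go.py 539 31.6 231 -150
```

```text
t 20.38 pos [539.   31.5 232.8] yaw -70.5 j6 -0.39 F [2.2 1.5 0. ] g 43.5
cm: x -0.02 y 0.18 z 0.00 turn 79.5
```

Call:
send_rows --pt "0 0 0 4 4.0" --pt "0 0 0 7 4.0" --pt "0 0 0 8 4.0" --pt "0 0 0 8 4.0" --pt "0 0 0 8 4.0" --pt "0 0 0 8 4.0" --pt "0 0 0 8 4.0" --pt "0 0 0 6 4.0" --pt "0 0 0 3 4.0" --pt "0 0 0 0 4.0"

```text
time: 21.62
eef_pos: [539.9, 31.3, 232.6]
tool_rot: [-1.538, 0.011, -2.311]
wrist_force: [0.5, -1.7, 0.5]
grip_width: 42.9
```

```bash
python3 go.py 539 31.6 231 -150;  python3 -c "
from bench import bot;print(bot.state()['tool_rot'])
from fit import *
O=np.array([539.1,31.6]); u=np.array(sc(224,142))
for db in ([0,0],[.8,.9]):
    a=[np.rad2deg(x) for x in np.arange(.9,1.5,.002)]; e=[np.linalg.norm(proj('side',[*(O+pol(np.deg2rad(x),85)),242])-(u-db)) for x in a]; i=int(np.argmin(e)); print('nozzle ang',a[i],e[i])
"
```

```text
t 21.62 pos [539.9  31.3 232.6] yaw -132.4 j6 0.69 F [ 0.5 -1.7  0.5] g 42.9
cm: x 0.04 y 0.16 z -0.08 turn 17.6
[-1.53761766  0.011281   -2.31116139]
nozzle ang 64.97341396783537 0.17478338946623345
nozzle ang 66.34851267614935 0.5559517727671525
```

Call:
send_rows --pt "0 0 0 5 4.0" --pt "0 0 0 6 4.0" --pt "0 0 0 4 4.0" --pt "0 0 0 3 4.0" --pt "0 0 0 0 4.0" --pt "0 0 0 0 4.0"

```text
time: 22.38
eef_pos: [540.2, 31.2, 232.7]
tool_rot: [-1.542, 0.022, -2.625]
wrist_force: [-0.4, -0.4, 1.1]
grip_width: 43.0
```

```bash
python3 go.py 539 31.6 231 -150;  python3 -c "
from bench import bot;print(bot.state()['tool_rot'])
from fit import *
O=np.array([538.2,31.6])
for q in ((207,54),(410,148)):
    x=tri({'top':tc(*q)},300)[0]-O; print(np.hypot(*x),np.rad2deg(np.arctan2(x[1],x[0])))
"
```

```text
t 22.38 pos [540.2  31.2 232.7] yaw -150.4 j6 1.0 F [-0.4 -0.4  1.1] g 43.0
cm: x 0.08 y 0.17 z -0.10 turn -0.4
[-1.54235408  0.02172966 -2.62534205]
193.58675636978322 66.09369888224316
72.94897662324631 65.78272276797796
```

Call:
send_rows --pt "0 0 0 0 5.0" --pt "0 0 0 0 6.2" --pt "0 0 0 -5 6.2" --pt "0 0 0 -9 6.2" --pt "0 0 0 -9 6.2" --pt "0 0 0 -9 6.2" --pt "0 0 0 -9 6.2" --pt "0 0 0 -9 6.2" --pt "0 0 0 -9 6.2" --pt "0 0 0 0 6.2"

```text
time: 23.62
eef_pos: [541.4, 31.4, 233.3]
tool_rot: [-1.533, -0.015, -1.558]
wrist_force: [-0.1, 0.3, 0.8]
grip_width: 62.2
```

```bash
python3 go.py 539 31.6 231 -70
```

```text
t 23.62 pos [541.4  31.4 233.3] yaw -89.3 j6 -0.06 F [-0.1  0.3  0.8] g 62.2
cm: x -0.02 y 0.23 z -0.24 turn -19.3
```

Now the rest of the return, closing, and most of the second stroke (yaw ≈ -70 to -145).

Call:
send_rows --pt "0 0.1 -0.2 -7 6.2" --pt "0 0 0 -8 6.2" --pt "0 0 0 -4 6.2" --pt "0 0 0 0 5.5" --pt "0 0 0 0 4.7" --pt "0 0 0 0 4.0" --pt "0 0 0 0 4.0"

```text
time: 24.5
eef_pos: [539.1, 31.3, 232.7]
tool_rot: [-1.541, -0.027, -1.239]
wrist_force: [3.9, 0.5, -1.6]
grip_width: 43.2
```

```bash
python3 go.py 539 31.6 231 -150
```

```text
t 24.5 pos [539.1  31.3 232.7] yaw -71.0 j6 -0.38 F [ 3.9  0.5 -1.6] g 43.2
cm: x -0.04 y 0.17 z 0.00 turn 79.0
```

Call:
send_rows --pt "0 0 0 4 4.0" --pt "0 0 0 7 4.0" --pt "0 0 0 8 4.0" --pt "0 0 0 8 4.0" --pt "0 0 0 8 4.0" --pt "0 0 0 8 4.0" --pt "0 0 0 8 4.0" --pt "0 0 0 6 4.0" --pt "0 0 0 3 4.0" --pt "0 0 0 0 4.0"

```text
time: 25.75
eef_pos: [539.8, 31.2, 232.6]
tool_rot: [-1.537, 0.012, -2.333]
wrist_force: [0.7, -0.5, 2.5]
grip_width: 43.2
```

```bash
python3 go.py 539 31.6 231 -150
```

```text
t 25.75 pos [539.8  31.2 232.6] yaw -133.7 j6 0.71 F [ 0.7 -0.5  2.5] g 43.2
cm: x 0.02 y 0.16 z -0.09 turn 16.3
```

Call:
send_rows --pt "0 0 0 5 4.0" --pt "0 0 0 6 4.0" --pt "0 0 0 4 4.0" --pt "0 0 0 2 4.0" --pt "0 0 0 0 4.0" --pt "0 0 0 0 4.0"

```text
time: 26.5
eef_pos: [540.0, 31.0, 232.6]
tool_rot: [-1.542, 0.022, -2.634]
wrist_force: [0.8, -0.3, 2.5]
grip_width: 43.3
```

```bash
python3 go.py 539 31.6 231 -151; python3 -c "
from bench import bot, imaging as I;import cv2,numpy as np
a=I.grab_frame('side'); cv2.imwrite('pics/n_raw.png',a[:,:,::-1]); b=a[150:290,270:400]; c=a[180:220,320:360]; cv2.imwrite('pics/n1.png',cv2.resize(b,(520,560),interpolation=2)[:,:,::-1])"
```

```text
t 26.5 pos [540.   31.  232.6] yaw -150.9 j6 1.01 F [ 0.8 -0.3  2.5] g 43.3
cm: x 0.06 y 0.16 z -0.10 turn 0.1
```

Call:
send_rows --pt "0 0 0 0 5.0" --pt "0 0 0 0 6.2" --pt "0 -2 0 0 6.2" --pt "0 -4 0 0 6.2" --pt "0 -4 0 0 6.2" --pt "0 0 0 -9 6" --pt "0 0 0 -10 6" --pt "0 0 0 -10 6" --pt "0 0 0 -10 6" --pt "0 0 0 -10 6"

```text
time: 27.8
eef_pos: [536.7, 32.9, 336.0]
tool_rot: [-1.533, -0.009, -1.75]
wrist_force: [0.2, -0.6, 0.6]
grip_width: 60.2
```

Call:
send_rows --pt "0 0 0 -10 4.5" --pt "0 0 0 -10 4.5" --pt "0 0 0 -8 4.5" --pt "0 0 0 0 4.5"

```text
time: 28.3
eef_pos: [536.8, 33.0, 336.0]
tool_rot: [-1.541, -0.026, -1.243]
wrist_force: [-0.4, -0.2, -0.4]
grip_width: 45.0
```

```bash
python3 go.py 530 -160 320 -69
```

```text
t 28.3 pos [536.8  33.  336. ] yaw -71.2 j6 -0.38 F [-0.4 -0.2 -0.4] g 45.0
cm: x 18.06 y 1.60 z -6.85 turn -2.2
```

Call:
send_rows --pt "3 0 -1.2 -2 4.5" --pt "5 0 -2 0 4.5" --pt "5 0 -2 0 4.5" --pt "5 0 -2 0 4.5" --pt "5 0 -2 0 4.5" --pt "5 0 -2 0 4.5" --pt "5 0 -2 0 4.5" --pt "3 0 -1 0 4.5" --pt "0 0 0 0 4.5"

```text
time: 29.42
eef_pos: [525.9, -365.9, 341.2]
tool_rot: [-1.54, -0.027, -1.238]
wrist_force: [0.2, -0.3, -0.3]
grip_width: 45.0
```

```bash
python3 go.py 530 -160 320 -69; python3 -c "
from bench import bot, imaging as I;import cv2,numpy as np
a=I.grab_frame('side'); t=I.grab_frame('top'); cv2.imwrite('pics/e_s.png',a[:,:,::-1]); cv2.imwrite('pics/e_t.png',t[:,:,::-1])
for n,im in(('side',a),('top',t)):
    h=cv2.cvtColor(im,cv2.COLOR_RGB2HSV); m=cv2.inRange(h,(100,140,60),(130,255,255)); k,l,s,c=cv2.connectedComponentsWithStats(m)
    print(n,[(s[i,:5].tolist(),c[i].round(1).tolist()) for i in range(1,k) if s[i,4]>25])
A=cv2.resize(a[130:330,260:390],(390,600),interpolation=2); B=cv2.resize(t[160:280,270:350],(400,600),interpolation=2)
cv2.imwrite('pics/e.png',np.hstack([A,B])[:,:,::-1])"
```

```text
t 29.43 pos [ 525.9 -365.9  341.2] yaw -70.9 j6 -1.05 F [ 0.2 -0.3 -0.3] g 45.0
cm: x -19.33 y 2.12 z 7.11 turn -1.9
side [([279, 256, 16, 13, 82], [284.9, 264.0]), ([278, 288, 27, 20, 255], [290.8, 299.3])]
top [([322, 183, 22, 18, 217], [332.2, 191.9]), ([289, 200, 22, 20, 216], [300.6, 211.7]), ([613, 205, 27, 50, 985], [627.2, 231.0]), ([296, 237, 22, 21, 174], [309.3, 250.0]), ([335, 241, 22, 21, 160], [343.1, 254.5]), ([222, 259, 10, 10, 83], [226.4, 263.4]), ([627, 353, 13, 20, 206], [633.9, 361.7])]
```

View pics/e.png

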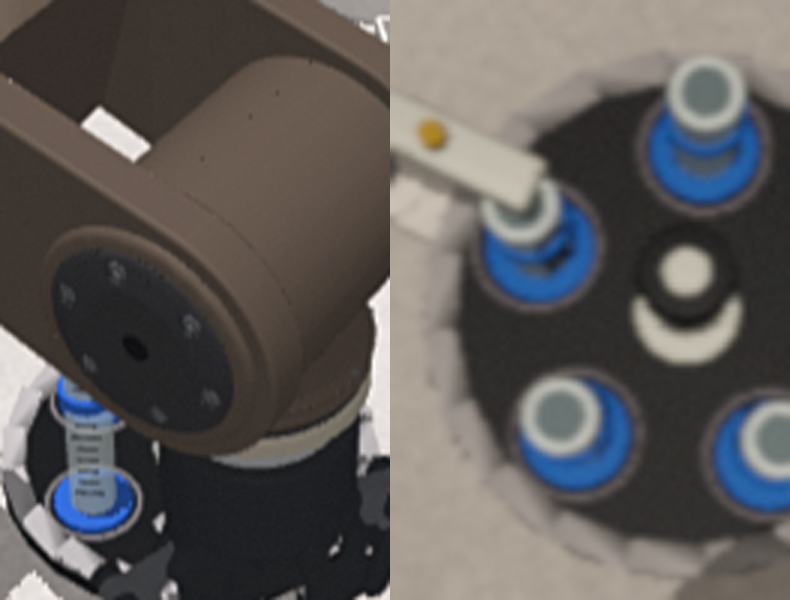

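In the top half of the crop, mouths are visible at (706,93), (560,415) and (778,440). The spare's mouth sits at about (522,212), just under the end of the dosing arm. I'll work out the carousel angle from these.

Run:
```python
from fit import *
te=lambda x,y:((x-390+.5)/5-.5+270,(y+.5)/5-.5+160)
O=np.array([538.0,31.8])
k=tri({"top":te(687,270)},247)[0]; print("knob",k)
for n,q,i,z in(("m4",(706,93),4,225),("m1",(560,416),1,225),("m2",(778,440),2,225),("m0",(522,211),0,225),("r0",(541,246),0,48),("r4",(704,150),4,48),("r1",(576,433),1,48)):
    x=tri({"top":te(*q)},z)[0]-O; print(n,x.round(1),np.hypot(*x).round(1),"place0 angle",((np.rad2deg(np.arctan2(x[1],x[0]))-72*i)%360).round(1))
```

```text
knob [538.59050346  31.52490689]
m4 [84. -7.] 84.3 place0 angle 67.2
m1 [-64.6  55.6] 85.2 place0 angle 67.3
m2 [-73.1 -42.9] 84.8 place0 angle 66.4
m0 [28.1 75.3] 80.4 place0 angle 69.5
r0 [32. 76.] 82.5 place0 angle 67.2
r4 [83.8 -7. ] 84.1 place0 angle 67.3
r1 [-64.1  55.5] 84.8 place0 angle 67.1
```

Call:
send_rows --pt "-3 1 1.05 -1.5 4.5" --pt "-4 2 1.4 0 4.5" --pt "-4 2 1.4 0 4.5" --pt "-4 2 1.4 0 4.5" --pt "-3.5 2 1.2 0 4.5" --pt "-1.7 1 0.6 0 4.5" --pt "0 0 0 0 4.5" --pt "0 0 0 0 4.5"

```text
time: 30.52
eef_pos: [525.2, -137.7, 238.4]
tool_rot: [-1.536, -0.031, -1.208]
wrist_force: [0.5, -0.5, 0.7]
grip_width: 45.1
```

```bash
python3 go.py 526 -147.3 133 -69; python3 -c "
from bench import bot;print(bot.state()['tool_rot'])"
```

```text
t 30.52 pos [ 525.2 -137.7  238.4] yaw -69.2 j6 -0.74 F [ 0.5 -0.5  0.7] g 45.1
cm: x 0.93 y 10.54 z -0.26 turn -0.2
[-1.53625949 -0.03133308 -1.2084011 ]
```

Call:
send_rows --pt "0.6 1 -0.62 0 4.5" --pt "0 3 0 0 4.5" --pt "0 3 0 0 4.5" --pt "0 1 0 0 4.5" --pt "0 0 0 0 4.5"

```text
time: 31.15
eef_pos: [525.2, -153.2, 156.8]
tool_rot: [-1.534, -0.034, -1.214]
wrist_force: [-0.2, 0.3, 0.1]
grip_width: 45.1
```

```bash
python3 go.py 526 -147.3 133 -69; python3 arc.py
```

```text
t 31.15 pos [ 525.2 -153.2  156.8] yaw -69.6 j6 -0.76 F [-0.2  0.3  0.1] g 45.1
cm: x -0.52 y 2.38 z 0.28 turn -0.6
t 31.15 along-pin 5.183535773665277 r 88.12271303927473 theta 117.74764543985918 F [-0.2  0.3  0.1] rot [-1.534 -0.034 -1.214]
32.4 dz 9.81 ty 4.18
72.4 dz 6.15 ty 1.36
112.4 dz 1.53 ty 1.55
118.4 dz 0.89 ty 1.85
```

Correct sideways, go down to the pin, and pinch it.

Call:
send_rows --pt "-0.5 0.6 0.15 0 4.5" --pt "0 1.3 0 0 4.5" --pt "0 0.4 0 0 4.5" --pt "0 0 0 0 4.5" --pt "0 0 0 0 3.2" --pt "0 0 0 0 2.2" --pt "0 0 0 0 1.0" --pt "0 0 0 0 1.0" --force 25

```text
time: 32.15
eef_pos: [526.7, -148.6, 134.6]
tool_rot: [-1.531, -0.037, -1.214]
wrist_force: [0.7, 0.2, -1.9]
grip_width: 12.8
```

```bash
python3 go.py 526 -147.3 133 -69; python3 arc.py
```

```text
t 32.15 pos [ 526.7 -148.6  134.6] yaw -69.6 j6 -0.75 F [ 0.7  0.2 -1.9] g 12.8
cm: x -0.15 y 0.16 z -0.02 turn -0.6
t 32.15 along-pin 1.489733229070751 r 67.48086116769727 theta 124.20898341299485 F [ 0.7  0.2 -1.9] rot [-1.531 -0.037 -1.214]
32.4 dz 9.50 ty 1.96
72.4 dz 5.84 ty -0.86
112.4 dz 1.22 ty -0.67
118.4 dz 0.58 ty -0.37
```

Call:
send_rows --pt "0 -0.4 0.6 0 1.0" --pt "0 -0.3 0.65 0 1.0" --pt "0 -0.26 0.85 0 1.0" --pt "0 -0.15 0.93 0 1.0" --pt "0 -0.02 0.94 0 1.0" --pt "0 0.1 0.94 0 1.0" --pt "0 0 0 0 1.0" --force 35

```text
time: 33.02
eef_pos: [573.8, -130.9, 150.1]
tool_rot: [-1.534, -0.038, -1.213]
wrist_force: [-1.2, -1.3, 0.2]
grip_width: 12.6
```

```bash
sed -i 's/(32.4,72.4,112.4,118.4)/(76,60,40,30,0,-7.6)/' arc.py; python3 arc.py
```

```text
t 33.025 along-pin 1.7579013260108844 r 72.37021583828219 theta 80.1733547925114 F [-1.2 -1.3  0.2] rot [-1.534 -0.038 -1.213]
76 dz 0.40 ty 0.57
60 dz 2.14 ty 1.28
40 dz 3.94 ty 2.79
30 dz 4.62 ty 3.75
0 dz 5.52 ty 7.13
-7.6 dz 5.47 ty 8.02
```

Call:
send_rows --pt "0 0.55 0.5 0 1.0" --pt "0 0.4 0.8 0 1.0" --pt "0 0.4 0.75 0 1.0" --pt "0 0.55 0.75 0 1.0" --pt "0 0.65 0.65 0 1.0" --pt "0 0.7 0.5 0 1.0" --pt "0 0 0 0 1.0"

```text
time: 33.9
eef_pos: [615.6, -115.8, 119.5]
tool_rot: [-1.53, -0.038, -1.213]
wrist_force: [-0.9, 0.5, 2.2]
grip_width: 12.1
```

```bash
python3 arc.py
```

```text
t 33.9 along-pin 2.6384402733636656 r 69.87700277865467 theta 35.59226535623463 F [-0.9  0.5  2.2] rot [-1.53  -0.038 -1.213]
76 dz -4.05 ty -2.49
60 dz -2.30 ty -1.79
40 dz -0.50 ty -0.28
30 dz 0.17 ty 0.69
0 dz 1.08 ty 4.07
-7.6 dz 1.02 ty 4.96
```

Call:
send_rows --pt "0 0.75 0.35 0 1.0" --pt "0 0.85 0.3 0 1.0" --pt "0 0.9 0.2 0 1.0" --pt "0 0.9 0.15 0 1.0" --pt "0 0.7 0.05 0 1.0" --pt "0 0 0 0 1.0"

```text
time: 34.65
eef_pos: [625.1, -112.6, 74.9]
tool_rot: [-1.537, -0.034, -1.213]
wrist_force: [-2.6, 3.3, 11.2]
grip_width: 12.5
```

```bash
python3 arc.py
```

```text
t 34.65 along-pin 3.0615096786974196 r 66.9487281601932 theta -3.3054326019523033 F [-2.6  3.3 11.2] rot [-1.537 -0.034 -1.213]
76 dz -5.05 ty -6.95
60 dz -3.30 ty -6.24
40 dz -1.51 ty -4.73
30 dz -0.83 ty -3.77
0 dz 0.08 ty -0.39
-7.6 dz 0.02 ty 0.51
```

Call:
send_rows --pt "0 0 0 0 1.8" --pt "0 0 0 0 3.0" --pt "0 0 0 0 4.5" --pt "0 -2 0 0 4.5" --pt "0 -4 0 0 4.5" --pt "0 -5 0 0 4.5" --pt "0 -5 0 0 4.5" --pt "0 0 0 0 4.5"

```text
time: 35.65
eef_pos: [618.8, -110.0, 244.3]
tool_rot: [-1.531, -0.039, -1.214]
wrist_force: [0.3, 0.3, -1.1]
grip_width: 45.1
```

Call:
send_rows --pt "4 -1 0 0 4.5" --pt "5 0 0 0 4.5" --pt "5 0 0 0 4.5" --pt "5 0 0 0 4.5" --pt "3 0 0 0 4.5" --pt "0 0 0 0 4.5"

```text
time: 36.4
eef_pos: [695.8, -320.6, 266.0]
tool_rot: [-1.53, -0.039, -1.212]
wrist_force: [-0.6, 0.5, 0.2]
grip_width: 45.0
```

```bash
python3 go.py 526 -147.3 133 -69
python3 - <<'E'
from bench import imaging as I; import cv2, numpy as np
for n,(v0,v1,u0,u1) in dict(side=(304,332,362,384),top=(183,200,373,396)).items():
    a=cv2.cvtColor(cv2.imread(f"pics/{n}0.png"),cv2.COLOR_BGR2GRAY); im=I.grab_frame(n); cv2.imwrite(f"pics/f_{n}.png",im[:,:,::-1]); b=cv2.cvtColor(im,cv2.COLOR_RGB2GRAY)
    r=cv2.matchTemplate(b[v0-12:v1+12,u0-12:u1+12],a[v0:v1,u0:u1],cv2.TM_CCOEFF_NORMED); _,m,_,l=cv2.minMaxLoc(r)
    y,x=l[1],l[0]; sub=lambda p,q,s:(p-s)/(2*(p-2*q+s))
    print(n,"match",round(m,3),"shift",l[0]-12+sub(r[y,x-1],m,r[y,x+1]),l[1]-12+sub(r[y-1,x],m,r[y+1,x]))
from fit import proj
for dz in(0,8):print(proj("side",[624,-110,69+dz]),proj("top",[624,-110,69+dz]))
E
```

```text
t 36.4 pos [ 695.8 -320.6  266. ] yaw -69.4 j6 -0.88 F [-0.6  0.5  0.2] g 45.0
cm: x -22.19 y 13.30 z -9.81 turn -0.4
side match 0.981 shift 0.033328794 -0.0894139
top match 0.997 shift -0.04670886 -0.021519195
[373.26921723 320.18273302] [385.44548563 188.64450159]
[373.52446246 317.60999989] [385.75409391 188.18000734]
```

The pawl handle matches its starting (seated) picture to within 0.1 px, about 0.3 mm. Last numeric check: the feet and guard rings of all the cylinders against their places.

Run:
```python
from fit import *
O=np.array([538.2,31.7])
t=np.linspace(0,2*np.pi,73)
for n in("top","side"):
    im=cv2.imread(f"pics/f_{n}.png"); h=cv2.cvtColor(im,cv2.COLOR_BGR2HSV); m=cv2.inRange(h,(100,110,40),(130,255,255)); k,l,s,c=cv2.connectedComponentsWithStats(m)
    print(n,[s[i,:5].tolist() for i in range(1,k) if s[i,4]>25 and 250<s[i,0]<400])
    for i in(0,1,2,4):
        ctr=O+pol(np.deg2rad(67.1+72*i),85)
        P=np.array([proj(n,[*(ctr+28*np.array([np.cos(x),np.sin(x)])),z]) for x in t for z in(45,53)])
        Q=np.array([proj(n,[*(ctr+20*np.array([np.cos(x),np.sin(x)])),z]) for x in t for z in(153,165)])
        print(i,"foot",P.min(0).round(1),np.ptp(P,0).round(1),"ring",Q.min(0).round(1),np.ptp(Q,0).round(1))
print("nozzle",proj("side",[*(O+pol(np.deg2rad(65.8),85)),242]),"mouth",proj("side",[*(O+pol(np.deg2rad(67.1),85)),225]))
```

```text
top [[322, 182, 22, 19, 251], [289, 200, 22, 20, 243], [296, 236, 22, 22, 201]]
0 foot [288.  197.3] [21.9 21.9] ring [287.9 194.4] [17.  17.3]
1 foot [295.8 235.2] [22. 22.] ring [296.3 235.5] [17.1 17.1]
2 foot [334.6 239.4] [22. 22.] ring [338.3 240. ] [17.1 17.1]
4 foot [321.7 178.1] [21.7 21.9] ring [324.4 173.7] [16.8 17.4]
side [[259, 182, 11, 11, 98], [334, 213, 9, 10, 41], [291, 222, 8, 10, 32], [356, 236, 18, 13, 103], [330, 246, 16, 16, 121], [279, 254, 26, 17, 210], [349, 269, 27, 19, 247], [277, 288, 28, 20, 273]]
0 foot [320.4 241.7] [24.7 19.8] ring [324.1 206.6] [18.8 16.5]
1 foot [278.  251.8] [25.3 20.5] ring [278.9 216.6] [19.4 17. ]
2 foot [276.3 284.7] [26.9 22.9] ring [277.2 249.7] [20.7 18.8]
4 foot [348.3 266.5] [26.  21.5] ring [353.9 231.4] [20.  17.8]
nozzle [334.8959873 184.0304522] mouth [333.86787705 190.43185425]
```

```bash
python3 -c "
from bench import bot
print(bot.state()['time'], bot.state()['qd'].round(3)); print(bot.sign_off())"
```

```text
36.5 [ 0.02  -0.015  0.011  0.002 -0.002  0.002]
the job is handed in; nothing more can be done
None
```

I finished all the steps and handed the job in at 36.5 s of the 72 s allowed. The hand-in gives no verdict, so the results below come from my own checks.

**What I did:** I stood the spare cylinder in the empty place and threw the pawl over. I then turned the carousel back about 161° by the knob in two grips. Last, I led the pawl back down, let it drop into the teeth, and moved the arm well clear.

**Last checks:**
- **Pawl:** the handle matches its seated picture from the start to within 0.1 px, about 0.3 mm or 0.005 rad.
- **Carousel:** the place stands at about 67.1° and the nozzle at about 65.8° by camera. That is about 1.3° forward, roughly 2 mm at the mouth, against the 10 mm allowed.
- **Spare cylinder:** it stands upright, and its foot is about 2 mm off the centre of the place, against the 6 mm allowed.
- **Other cylinders:** cylinders 1 and 4 were in their places within about 1 mm in the top view. In the last pictures cylinder 2 was visible only in the side view, where it agrees to a few pixels (a few mm).

**What was weaker or disagreed:**
- **Pawl geometry:** my first fit took the hinge pin as radial and misplaced the handle by about 19 mm. I measured it again before gripping.
- **Nozzle angle:** estimates ranged from 65.0° to 66.3°.
- **Tool tilt:** the tool drifted about 0.04 rad off vertical during the moves.
- **Upward force:** the wrist read 11 N upward just before I released the pawl. The image match afterwards showed the pawl seated.
- **Spare's mouth:** the arm hid the nozzle in my last side view. The mouth's position is therefore inferred from the place angle and foot, not seen directly.
- **Rack and bottle:** I did not touch either, but I did not measure them again at the end.

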